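Lock a board carrier into the test bay

ROBOT

A 6-joint arm with a two-finger parallel gripper is mounted at the origin on the work surface. World frame = base frame: x ahead of the robot, y to its left, z up, the work surface at z = 0. Lengths are in m, angles in rad, forces in N, time in s.
With the tool pointing down it reaches from about 0.35 to 0.975 m from the base axis. Payload 4.9 kg.
Tool frame: the origin (TCP) lies midway between the tips of the shut fingers; the grasp point (between the pads) lies 19 mm behind it; z points along the fingers, y is the direction in which the jaws open and shut (so a half turn about z gives the same grasp; the last joint's range is limited). The gripper opens to 85 mm and grips with 20 to 120 N. Pads are 22 mm wide; open, the fingers measure 114 mm over their backs; the gripper's body (76 mm by 85 mm) begins 54 mm behind the grasp point. The pads swing forward as they close: fully open they stand 13 mm farther back than shut.
Start: joints at [1.079, 0.053, 1.613, -0, 1.476, -0.119], TCP at [0.228, 0.582, 0.231] pointing down, gripper open.
Joint ranges: [-3.01, 3.01], [-1.01, 2.22], [0.06, 2.58], [-1.02, 4.17], [0.09, 2.62], [-3.14, 3.14]. Speed limits (rad/s): [2.57, 2.57, 3.14, 3.14, 3.14, 3.14].

INTERFACE

Orientations are given as a rotation vector (axis times angle).
In Python, from station import ctrl gives the robot as it stands.
- The arm moves only by the shell command python3 -m jog 'ROWS' [FORCE]. ROWS is JSON, one flat list of numbers, 7 for each row, row after row: the opening, from 0 (shut) to 1 (fully open), then the shift along the tool's x, y, z in m, then the turn, a rotation vector about the tool's x, y, z in degrees. A call has 1 to 10 rows; each row shifts and turns the commanded pose from where the row before left it, along the tool's axes as they then stand; what a row does not reach is not made up. A row lasts 1/8 s, in which the tool goes at most 62.5 mm and 10.7 degrees, less where a joint would pass 70% of its speed; a pose out of reach is approached as far as the arm can. A call with a gripper value outside its range is refused whole. The fingers move at their own pace and stop on an object; FORCE is the grip in N (left out, the last holds). Time passes only in rows, so rows that do not move let the fingers close. It gives the time, the measured TCP pose, the force and the opening at its end, in the units of the state.
- ctrl.get_obs(): the state, without advancing time (a new reading comes with each control period).
- ctrl.get_image(name): name is "scene" or "top" or "wrist"; returns a dict with "image" (420x560x3 uint8, blue, green, red), "camera_matrix" (3x3 intrinsics, pixels), "rvec" (rotation vector, rad) and "tvec" (3), from world to camera coordinates, as OpenCV has them; the wrist camera has in their place "mount" (4x4, takes a point from camera to tool coordinates, whose origin is the TCP and whose axes are the flange's). Camera axes: x right, y down, z forward; pixel columns grow to the right and rows downward; lengths in m; the calibration is good to about 2 mm. The wrist camera is an equidistant fisheye: a pixel r from the principal point sees the ray r / f radians off the axis. A picture is of the moment at which its call begins: read the wrist's pose just before it. There is no depth.
- ctrl.finish_job(): hands the job in, once; it reports no verdict.
Trained networks look in a picture, given as the dict that the camera call returned (one of the last four; its "shot" number tells which), for a name from the list of things; names that differ only in an ending like _2 or _b are one class to them, and where a whole thing is asked for, a point or a joint stands for the part that bears it (a point fixed in the world has none). Each returns a list of dicts, best first, with "p" (0 to 1); they miss things now and then, are a little off and sometimes report something else, mostly with a low value. They report only what shows in the picture. A call takes as long as a camera call.
- ctrl.boxes_of(target, picture): "box" ([centre column, centre row, width, height] in pixels, round what is visible of it).
The state is a dict: "t": time; "q": joint angles; "dq": joint speeds; "effort": joint torques, N m; "tool_pos": TCP position; "tool_rot": TCP orientation; "contact_force": force on the tool from outside, world axes, zero at the start; "wrist_torque": the same for the moment, N m; "opening": finger opening in m.
Only numpy, scipy, OpenCV 4.12 (cv2) and the standard library are available. Lean on these libraries where they do the work, as an engineer would, in place of code of your own. Each camera call takes 0.05 s, during which the arm holds its last target. There are 200 camera calls.

TASK

Carry the carrier with the green board by its long sides (never lift it by its black grip, which is only for sliding) to the test bay, set it down gently on the apron in line with the entrance, nose first, and let go. Then take it by the black grip, slide it straight in under the cover as far as it goes, the stem running in the slot, and then sideways to the end of the slot so that it is locked in, and let go. Leave the carrier with the red board and everything else on the bench where they are.

Things in the scene. Friction and masses are not known exactly. Their poses are not given: they have to be found in the camera images.
- carrier_center (a point): Centre of the carrier to load, 17 mm above its underside: aluminium tray with green circuit board, 60 mm wide (x), 150 long (y), 34 high (z), 0.3 to 0.5 kg, balance point about 9 mm tailward. +y points to the nose (black connector 44 mm wide, last 12 mm), -y to the tail, where the grip stands; z is up. The long sides are flat. Starts flat on the mat, in either of two places.
- carrier_grip_mid (a point): Middle of the green carrier's upright black grip: 18 by 18 mm (sides parallel to the carrier's x and y), 38 mm tall, rigidly fixed; 60 mm behind the carrier's centre (carrier y -60) and 77 mm above its underside. The grip spans 58 to 96 mm above the underside; below it a round steel stem, 10 mm in diameter, goes down to the tray at 34 mm. Axes as the carrier's.
- bay_entry (a point): Test bay, fixed: middle of its entrance gap, on top of its black base plate (10 mm above the bench). +y points into the bay, x across, z up; numbers below are mm in this frame. Open apron to set down on: y -155 to 0, x -74 to 40, yellow lane lines at x -34 and 34. Entrance gap: x -34 to 34. A 6 mm front wall closes x -68 to -34 beside it. Other bay points have the same axes.
- slot_corner (a point): Corner of the L-shaped, yellow-edged slot in the bay's aluminium cover, on the cover's top; bay_entry frame (0, 30, 45) mm. Cover: underside z 39, top z 45, y 0 to 174, x -74 to 40. Straight leg of the slot: 18 mm wide, x -9 to 9, open at the entrance edge y 0, ends at y 40. Side leg: 20 mm wide, y 20 to 40, from x 9 to -41. The stem runs in it, the grip stays above the cover.
- slot_end (a point): Where the stem's axis stops at the end of the slot's side leg, on the cover's top: bay_entry frame (-36, 30, 45) mm. With the stem there the carrier is locked behind the front wall. Sideways travel is free while the stem is at y 25 to 35.
- bay_back (a point): Foot of the bay's back stop: bay_entry frame (0, 168, 0) mm. Inside, the bay is clear from x -68 to 34. A carrier slid in as far as it goes stops with its nose here: its centre at y 93, its grip at y 33.
- spare_center (a point): Centre (17 mm above the underside) of the other carrier on the mat: same shape, size, grip and axes, but a red board. Its centre lies about 125 to 150 mm beside that of the green one; the two may have changed places. Bystander: leave it alone.
- mat: Flat black rubber mat fixed to the bench, 260 mm (x) by 250 mm (y), 4 mm thick; origin at the centre of its underside. The two carriers start on it.
- screwdriver: Screwdriver 190 mm long lying along its x axis; origin at its underside. Bystander: leave it alone.
- spool: Grey metal spool standing upright, 60 mm diameter, 40 mm high; origin at the centre of its underside. Bystander: leave it alone.
- claw: Part of a robot hand with two blue fingers, about 120 by 60 mm and 22 mm high; origin under its dark palm. Bystander: leave it alone.
- cup: Blue mug, 72 mm diameter, 85 mm high; origin at the centre of its underside. Bystander: leave it alone.
- meter: Yellow hand-held multimeter, 150 by 75 mm, 30 mm high; origin at the centre of its underside. Bystander: leave it alone.

How it is judged:
By the outcome, as a careful person would: the job done as asked, in the order asked, and still so for the second after the job is handed in, with the robot touching nothing.
It also fails if it takes over 54 s, if anything falls off the work surface, if the arm or the gripper's body presses on something with over 40 N, if the wrist force passes 120 N, or if a joint passes its speed limit or range.

## Working session

There is one attempt and no reset: what is moved stays moved. The work goes in short steps, Python scripts to look and compute and a shell command to move; the robot and the scene stay as the last step left them, time stands still between calls to the robot, and variables do not carry over. Pictures are saved under pics/ and viewed, about 8 in all and at most 12, crops included, and the job is handed in when it is done.

```bash
mkdir -p pics; ls; cat > h.py <<'E'
import numpy as np, cv2
from station import ctrl
from scipy.spatial.transform import Rotation as R
def ray(pic,u,v,st=None):
    """world origin, direction"""
    K=np.array(pic["camera_matrix"])
    if "mount" in pic:
        x=(u-K[0,2])/K[0,0]; y=(v-K[1,2])/K[1,1]; r=np.hypot(x,y)
        d=np.array([x/r*np.sin(r),y/r*np.sin(r),np.cos(r)]) if r>1e-9 else np.array([0,0,1.])
        M=np.array(pic["mount"]); Rw=R.from_rotvec(st["tool_rot"]).as_matrix()
        return Rw@M[:3,3]+np.array(st["tool_pos"]), Rw@M[:3,:3]@d
    Rm=cv2.Rodrigues(np.array(pic["rvec"],float))[0]; t=np.array(pic["tvec"],float).ravel()
    d=np.linalg.inv(K)@[u,v,1]
    return -Rm.T@t, Rm.T@d
def at_z(pic,u,v,z,st=None):
    o,d=ray(pic,u,v,st); return (o+d*(z-o[2])/d[2])
def proj(pic,P,st=None):
    K=np.array(pic["camera_matrix"]); P=np.atleast_2d(P)
    if "mount" in pic:
        M=np.array(pic["mount"]); Rw=R.from_rotvec(st["tool_rot"]).as_matrix()
        p=(P-np.array(st["tool_pos"]))@Rw; p=(p-M[:3,3])@M[:3,:3]
        s=np.hypot(p[:,0],p[:,1]); th=np.arctan2(s,p[:,2])
        return np.c_[K[0,2]+K[0,0]*th*p[:,0]/s,K[1,2]+K[1,1]*th*p[:,1]/s]
    return cv2.projectPoints(P.astype(float),np.array(pic["rvec"],float),np.array(pic["tvec"],float),K,None)[0][:,0]
E
python3 - <<'E'
from h import *
st=ctrl.get_obs(); print({k:np.round(v,3) for k,v in st.items()})
for n in("top","scene","wrist"):
    p=ctrl.get_image(n); cv2.imwrite(f"pics/{n}0.png",p["image"])
    if n!="wrist":print(n,"cam",np.round(ray(p,280,210)[0],3))
    else:print(np.round(p["mount"],3),np.round(p["camera_matrix"],1))
    for t in("carrier_center","carrier_grip_mid","bay_entry","slot_corner","slot_end","bay_back","spare_center","mat"):
        print(n,t,[(np.round(b["box"]).tolist(),round(b["p"],2)) for b in ctrl.boxes_of(t,p)[:3]])
E
```

```text
pics
{'t': np.float64(0.0), 'q': array([ 1.079,  0.053,  1.614,  0.   ,  1.476, -0.119]), 'dq': array([ 0.   , -0.002, -0.001, -0.   ,  0.   ,  0.   ]), 'effort': array([-1.0000e-03, -3.9369e+01, -3.7017e+01, -0.0000e+00,  7.0000e-03,
       -0.0000e+00]), 'tool_pos': array([0.227, 0.582, 0.23 ]), 'tool_rot': array([-5.820e-01, -3.087e+00,  3.000e-03]), 'contact_force': array([ 0.04 , -0.038,  0.007]), 'wrist_torque': array([ 0.038, -0.004,  0.006]), 'opening': np.float64(0.085)}
top cam [0.293 0.032 1.251]
top carrier_center [([440.0, 207.0, 35.0, 59.0], 0.84)]
top carrier_grip_mid []
top bay_entry [([245.0, 201.0, 140.0, 66.0], 0.83), ([321.0, 134.0, 18.0, 23.0], 0.51)]
top slot_corner [([245.0, 200.0, 136.0, 61.0], 0.75), ([442.0, 225.0, 11.0, 12.0], 0.3)]
top slot_end [([246.0, 199.0, 135.0, 62.0], 0.75)]
top bay_back [([246.0, 200.0, 132.0, 64.0], 0.57)]
top spare_center [([392.0, 203.0, 30.0, 62.0], 0.63), ([133.0, 299.0, 38.0, 51.0], 0.53)]
top mat [([413.0, 211.0, 105.0, 108.0], 0.87)]
scene cam [1.296 0.241 1.132]
scene carrier_center [([172.0, 218.0, 110.0, 84.0], 0.73), ([
[... 617 characters left out ...]
.08 ]
 [ 1.    -0.    -0.001 -0.   ]
 [ 0.001 -0.313  0.95  -0.144]
 [ 0.     0.     0.     1.   ]] [[325.2   0.  279.5]
 [  0.  325.2 210.2]
 [  0.    0.    1. ]]
wrist carrier_center [([11.0, 406.0, 23.0, 26.0], 0.64)]
wrist carrier_grip_mid [([272.0, 356.0, 65.0, 28.0], 0.18)]
wrist bay_entry [([132.0, 404.0, 52.0, 28.0], 0.85)]
wrist slot_corner [([127.0, 404.0, 52.0, 28.0], 0.93), ([189.0, 292.0, 90.0, 70.0], 0.19)]
wrist slot_end [([132.0, 407.0, 50.0, 27.0], 0.95)]
wrist bay_back [([129.0, 406.0, 55.0, 29.0], 0.94), ([29.0, 371.0, 23.0, 14.0], 0.28)]
wrist spare_center [([131.0, 407.0, 52.0, 26.0], 0.62), ([14.0, 404.0, 28.0, 27.0], 0.58)]
wrist mat [([15.0, 388.0, 30.0, 31.0], 0.95)]
```

```bash
python3 -c "
import cv2,numpy as np
a=cv2.imread('pics/top0.png');cv2.imwrite('pics/top0b.png',cv2.resize(a,(800,600),interpolation=cv2.INTER_CUBIC))"
```

```text
(no output)
```

View pics/top0b.png

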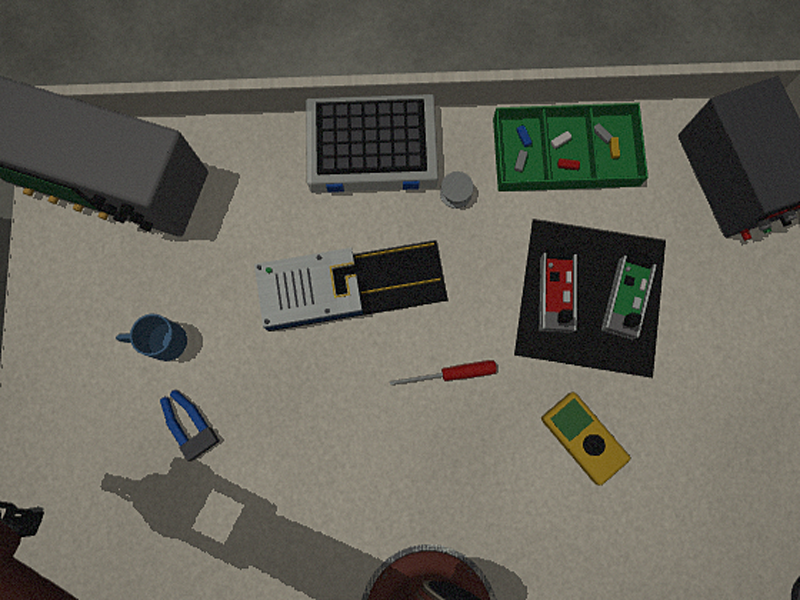

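The top view shows the green carrier on the right of the mat at about (440,207) in original pixels, nose up and grip at (442,223). The red one is at (392,203). The bay is at (245,200) with its apron on the right, opening towards the mat.

```bash
python3 - <<'E'
import cv2,numpy as np
a=cv2.imread('pics/top0.png')
c=cv2.resize(a[160:240,170:330],None,fx=5,fy=5,interpolation=cv2.INTER_CUBIC)
d=cv2.resize(a[170:245,370:470],None,fx=2.6,fy=2.6,interpolation=cv2.INTER_CUBIC)
e=cv2.resize(a[170:245,410:470],None,fx=2.6,fy=2.6)
m=np.zeros((600,800,3),np.uint8); m[:400]=c; 
d=cv2.resize(a[178:238,374:464],None,fx=3.3,fy=3.3,interpolation=cv2.INTER_CUBIC); m[400:400+d.shape[0],:d.shape[1]]=d
m=cv2.convertScaleAbs(m,alpha=1.5)
cv2.imwrite('pics/m1.png',m)
E
```

```text
(no output)
```

View pics/m1.png

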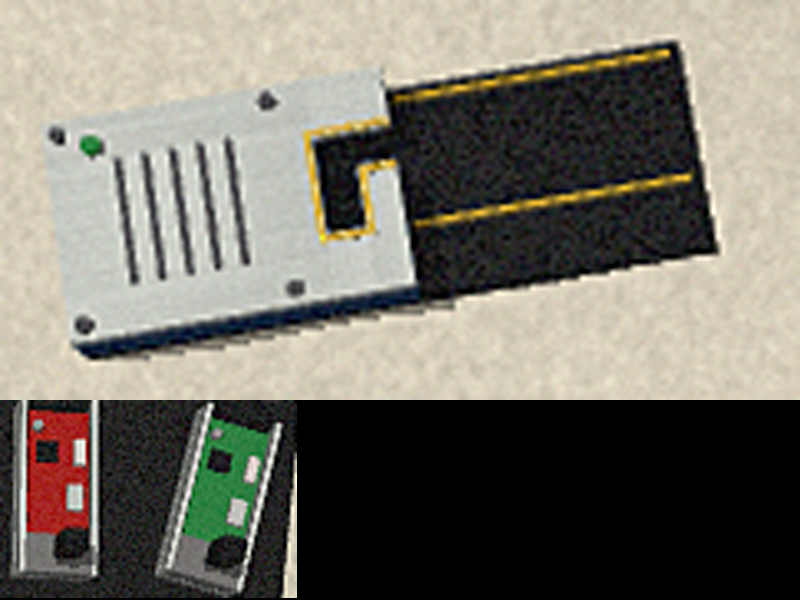

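```bash
cat > bayfit.py <<'E'
from h import *
from scipy.optimize import least_squares
def fit(pic,loc,pix,x0,st=None):
    loc=np.array(loc,float)/1000;pix=np.array(pix,float)
    def w(p):
        c,s=np.cos(p[2]),np.sin(p[2]); return np.c_[p[0]+c*loc[:,0]-s*loc[:,1],p[1]+s*loc[:,0]+c*loc[:,1],loc[:,2]]
    r=least_squares(lambda p:(proj(pic,w(p),st)-pix).ravel(),x0)
    return r.x,r.fun.reshape(-1,2)
E
python3 - <<'E'
from bayfit import *
p=ctrl.get_image("top")
loc=[(40,0,55-10+10),(-74,0,55),(40,174,55),(-74,174,55),(40,-155,10),(-74,-155,10)]
# cover top z 45 above base-plate top (10 above bench) =>55
pix=np.array([(383,68),(416,288),(47,125),(75,343),(677,42),(717,250)])/5+[170,160]
x,r=fit(p,loc,pix,[0.6,0.1,0]); print("bay",np.round(x,4),np.degrees(x[2]),np.round(r,1).tolist())
q=lambda a,b:(a/3.3+374,(b-400)/3.3+178)
g=at_z(p,*q(223,552),.1); print("grip top",g)
for a in [(208,405),(280,425),(240,592)]: print(at_z(p,*q(*a),.038))
print("boxctr",at_z(p,440,207,.03))
E
```

```text
bay [0.5887 0.1032 0.1322] 7.577067319505224 [[0.0, -0.0], [0.6, -0.5], [-0.8, -0.1], [-0.5, 0.3], [0.4, 0.1], [0.3, 0.2]]
grip top [ 0.47213626 -0.3578016   0.1       ]
[ 0.5980246  -0.37939342  0.038     ]
[ 0.57980649 -0.43372872  0.038     ]
[ 0.4505421  -0.38848464  0.038     ]
boxctr [ 0.52732245 -0.38216277  0.03      ]
```

```bash
python3 -m jog '[1,-0.035,-0.0435,0,0,0,0,1,-0.0353,-0.0436,0,0,0,0,1,-0.0353,-0.0436,0,0,0,0,1,-0.0353,-0.0436,0,0,0,0,1,-0.0353,-0.0436,0,0,0,0,1,-0.0353,-0.0436,0,0,0,0,1,-0.0353,-0.0436,0,0,0,0,1,-0.0353,-0.0436,0,0,0,0,1,-0.0353,-0.0436,0,0,0,0,1,-0.0353,-0.0436,0,0,0,0]' && python3 -m jog '[1,-0.0353,-0.0436,0,0,0,0,1,-0.0353,-0.0436,0,0,0,0,1,-0.0353,-0.0436,0,0,0,0,1,-0.0353,-0.0436,0,0,0,0,1,-0.0353,-0.0436,0,0,0,0,1,-0.0353,-0.0436,0,0,0,0,1,-0.0353,-0.0436,0,0,0,0,1,-0.0353,-0.0436,0,0,0,0,1,0,0,0,0,0,9.9,1,0,0,0,0,0,9.9]' && python3 -m jog '[1,0,0,0,0,0,9.9,1,0,0,0,0,0,9.9,1,0,0,0,0,0,9.9,1,0,0,0,0,0,9.9,1,0,0,0,0,0,9.9,1,0,0,0,0,0,9.9,1,0,0,0,0,0,9.9,1,0,0,0,0,0,9.9,1,0,0,0,0,0,9.9,1,0,0,0,0,0,9.9]' && python3 -m jog '[1,0,0,0,0,0,9.9,1,0,0,0,0,0,9.9,1,0,0,0,0,0,9.9,1,0,0,0,0,0,9.9,1,0,0,0,0,0,9.9,1,0,0,0,0,0,9.9,1,0,0,0,0,0,0,1,0,0,0,0,0,0]'
python3 - <<'E'
from h import *
st=ctrl.get_obs(); p=ctrl.get_image("wrist"); print(st["t"],st["tool_pos"],st["tool_rot"],st["q"])
np.save("st.npy",np.r_[st["tool_pos"],st["tool_rot"]])
cv2.imwrite("pics/w1.png",cv2.resize(p["image"],(800,600),interpolation=cv2.INTER_CUBIC))
for t in("carrier_center","carrier_grip_mid","spare_center"): print(t,[(np.round(b["box"]).tolist(),round(b["p"],2)) for b in ctrl.boxes_of(t,p)[:3]])
E
```

```text
t: 2.65
tool_pos: [0.3976, 0.0459, 0.2317]
tool_rot: [0.582, 3.086, 0.001]
contact_force: [0.8, 0.3, -0.3]
opening: 0.0854
t: 3.9
tool_pos: [0.5332, -0.381, 0.2306]
tool_rot: [-1.114, -2.936, -0.001]
contact_force: [0.2, 0.6, 0.2]
opening: 0.0852
t: 5.15
tool_pos: [0.5333, -0.3801, 0.2313]
tool_rot: [-2.957, -1.062, 0.0]
contact_force: [-0.3, 0.5, -0.2]
opening: 0.0851
t: 6.15
tool_pos: [0.5333, -0.38, 0.2313]
tool_rot: [-3.097, 0.53, 0.0]
contact_force: [-0.3, 0.2, 0.0]
opening: 0.0854
6.15 [ 0.53330882 -0.38004078  0.23126647] [-3.09656441e+00  5.29850833e-01  9.38071908e-05] [-7.32683037e-01  1.22065675e-01  1.53928374e+00 -1.15621645e-05
  1.48030659e+00  1.17705045e+00]
carrier_center [([286.0, 187.0, 59.0, 151.0], 0.93)]
carrier_grip_mid [([285.0, 247.0, 20.0, 34.0], 0.81)]
spare_center [([178.0, 205.0, 92.0, 138.0], 0.94)]
```

View pics/w1.png

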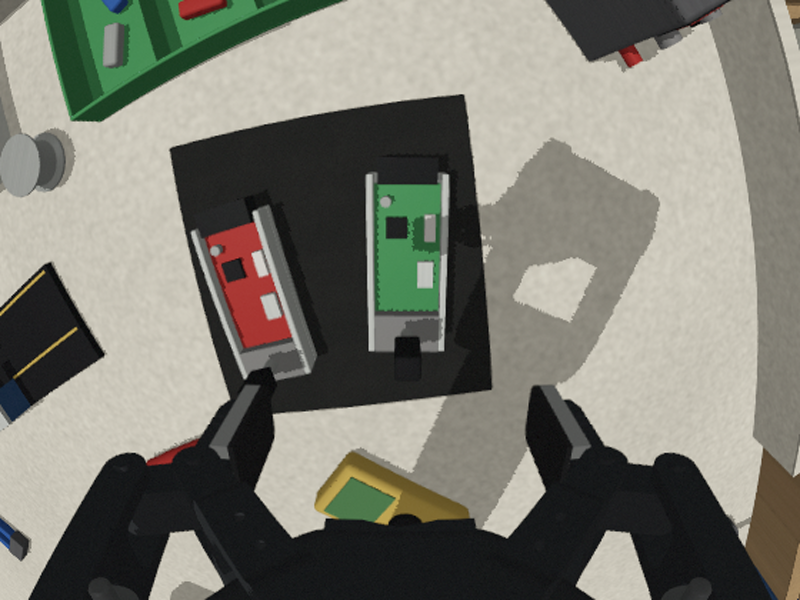

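The wrist view shows the green carrier nearly upright in the image, its tray corners at about (366,174), (450,175), (368,351) and (444,352), with the grip at (407,360). The red carrier is well to the left, about 70 px away at its nearest.

```bash
python3 - <<'E'
from bayfit import *
s=np.load("st.npy"); st=dict(tool_pos=s[:3],tool_rot=s[3:])
p=ctrl.get_image("wrist")
loc=[(-30,63,38),(30,63,38),(-30,-75,38),(30,-75,38),(-9,-69,100),(9,-69,100)]
pix=np.array([(366,174),(450,175),(368.5,351),(444,352),(394,380),(421,380)])/(800/560)
x,r=fit(p,loc,pix,[.53,-.38,-1.9],st); print(x,np.degrees(x[2]),np.round(r,1).tolist())
Rw=R.from_rotvec(s[3:]).as_matrix()
yn=np.array([-np.sin(x[2]),np.cos(x[2]),0]); g=np.r_[x[:2],0]+.003*yn
print("shift to grasp tool",Rw.T@(g-s[:3]),"turn about tool z", -(np.degrees(x[2])+90-np.degrees(np.arctan2(Rw[1,0],Rw[0,0]))))
E
```

```text
[ 0.53296468 -0.38671135 -1.91658492] -109.81222723400188 [[0.3, -0.2], [-0.1, -0.3], [0.0, -0.4], [-0.2, -0.8], [0.1, 0.8], [-0.0, 0.8]]
shift to grasp tool [0.00490778 0.00642922 0.23126607] turn about tool z 0.392618227652509
```

```bash
python3 -m jog '[1,0.005,0.0065,0.05,0,0,0.4,1,0,0,0.05,0,0,0,1,0,0,0.05,0,0,0,1,0,0,0.04,0,0,0,1,0,0,0.02,0,0,0,1,0,0,0.015,0,0,0,1,0,0,0,0,0,0]' && python3 -m jog '[0.6,0,0,0,0,0,0,0.4,0,0,0,0,0,0,0.4,0,0,0,0,0,0,0.4,0,0,0,0,0,0,0.4,0,0,0,0,0,0,0.4,0,0,0,0,0,0]' 70
```

```text
t: 7.28
tool_pos: [0.5358, -0.3879, 0.0062]
tool_rot: [-3.094, 0.544, 0.001]
contact_force: [0.3, -0.3, -0.1]
opening: 0.0857
t: 8.02
tool_pos: [0.5373, -0.389, 0.0088]
tool_rot: [3.092, -0.544, 0.006]
contact_force: [-0.2, 0.5, 6.6]
opening: 0.0585
```

```bash
python3 -m jog '[0.3,0,0,-0.005,0,0,0,0.3,0,0,-0.01,0,0,0,0.3,0,0,-0.02,0,0,0,0.3,0,0,-0.04,0,0,0,0.3,0,0,-0.04,0,0,0,0.3,0,0,-0.02,0,0,0,0.3,0,0,0,0,0,0]'
python3 - <<'E'
from h import *
st=ctrl.get_obs(); p=ctrl.get_image("wrist"); print(st["t"],st["tool_pos"],st["tool_rot"],st["q"],st["contact_force"],st["wrist_torque"],st["opening"])
np.save("st.npy",np.r_[st["tool_pos"],st["tool_rot"]])
cv2.imwrite("pics/w2.png",p["image"])
E
```

```text
t: 8.9
tool_pos: [0.5368, -0.3887, 0.1439]
tool_rot: [3.092, -0.544, 0.006]
contact_force: [0.2, 0.1, -3.3]
opening: 0.0586
8.9 [ 0.53676535 -0.38868863  0.14387499] [ 3.0917835  -0.54398128  0.00575525] [-7.38940435e-01  2.01611644e-01  1.59947767e+00  8.52453173e-06
  1.33616791e+00  1.18017719e+00] [ 0.22411744  0.11337055 -3.34885596] [-0.00564234 -0.00279763  0.02528686] 0.05855931829728124
```

View pics/w2.png

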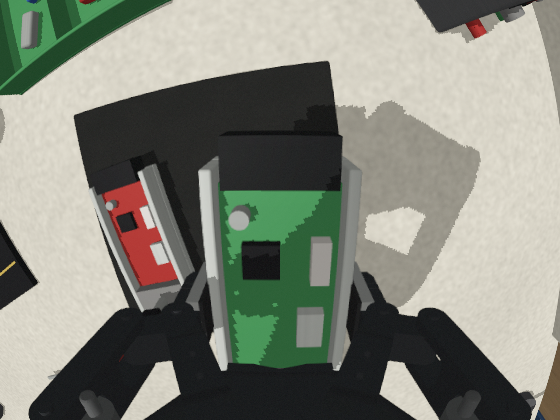

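The carrier is held squarely between the pads: connector at (280,160), walls at 199 and 361 px, nothing under it. The wrist carries 3.3 N. Next I carry it to a point above the apron.

```bash
python3 -m jog '[0.3,-0.0085,-0.0413,-0.008,0,0,0,0.3,-0.0085,-0.0413,-0.008,0,0,0,0.3,-0.0085,-0.0413,-0.008,0,0,0,0.3,-0.0085,-0.0413,-0.008,0,0,0,0.3,-0.0085,-0.0413,-0.008,0,0,0,0.3,-0.0085,-0.0413,-0.008,0,0,0,0.3,-0.0085,-0.0413,-0.004,0,0,0,0.3,-0.0085,-0.0413,0,0,0,0,0.3,-0.0085,-0.0413,0,0,0,0,0.3,-0.0085,-0.0413,0,0,0,0]' && python3 -m jog '[0.3,0,0,0,0,0,-9.8,0.3,0,0,0,0,0,-9.8,0.3,0,0,0,0,0,-9.8,0.3,0,0,0,0,0,-9.8,0.3,0,0,0,0,0,-9.8,0.3,0,0,0,0,0,-9.8,0.3,0,0,0,0,0,-9.8,0.3,0,0,0,0,0,-9.8,0.3,0,0,0,0,0,-9.8,0.3,0,0,0,0,0,-9.8]' && python3 -m jog '[0.3,0,0,0,0,0,-9.8,0.3,0,0,0,0,0,-9.7,0.3,0,0,0,0,0,0,0.3,0,0,0,0,0,0]'
python3 - <<'E'
from h import *
st=ctrl.get_obs(); p=ctrl.get_image("wrist"); print(st["t"],st["tool_pos"],st["tool_rot"],st["q"],st["contact_force"],st["wrist_torque"],st["opening"])
np.save("st.npy",np.r_[st["tool_pos"],st["tool_rot"]])
cv2.imwrite("pics/w3.png",cv2.resize(p["image"],(800,600),interpolation=cv2.INTER_CUBIC))
E
```

```text
t: 10.2
tool_pos: [0.5955, 0.0308, 0.1902]
tool_rot: [3.093, -0.544, -0.008]
contact_force: [1.4, -0.4, -2.9]
opening: 0.0588
t: 11.45
tool_pos: [0.5954, 0.0295, 0.19]
tool_rot: [-2.432, -1.982, 0.006]
contact_force: [-0.4, -0.5, -2.7]
opening: 0.059
t: 11.95
tool_pos: [0.5962, 0.0294, 0.1917]
tool_rot: [-2.072, -2.359, 0.003]
contact_force: [-0.5, -0.3, -2.4]
opening: 0.0587
11.95 [0.59615917 0.02940792 0.19169502] [-2.07191944 -2.358641    0.00250525] [-7.53568508e-02  1.55617919e-02  1.71780612e+00  2.40487564e-05
  1.41090948e+00 -2.04609506e-01] [-0.47421068 -0.26842911 -2.44077698] [ 0.04058608  0.04394873 -0.009536  ] 0.0587401865646024
```

View pics/w3.png

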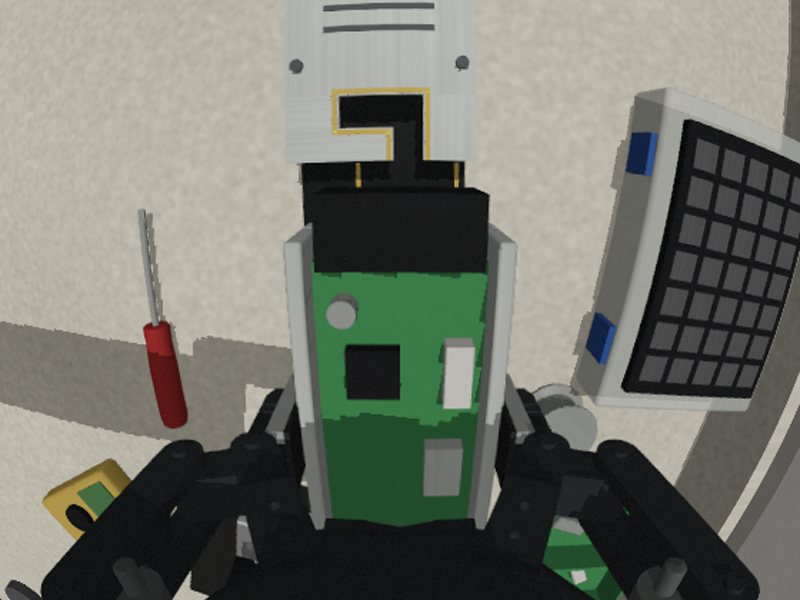

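```bash
python3 - <<'E'
from bayfit import *
s=np.load("st.npy"); st=dict(tool_pos=s[:3],tool_rot=s[3:])
p=ctrl.get_image("wrist")
loc=[(-74,0,55),(40,0,55),(9,40,55),(-41,40,55),(-41,20,55),(-9,0,55),(9,0,55)]
pix=np.array([(285,162),(475,163),(425,95.5),(339,95.5),(339,128),(392,161),(426,161)])/(800/560)
x,r=fit(p,loc,pix,[.589,.103,.132],st); print(x,np.degrees(x[2]),np.round(r,1).tolist())
# carrier in tool frame: wall-top nose ends, outer edges: tool x +63+a
M=R.from_rotvec(s[3:]).as_matrix()
def pr(q):
    Q=np.array([(63,30,34),(63,-30,34)])/1000.
    c=q[:3]; Rq=R.from_euler("zy",q[3:]).as_matrix()
    return Q
Rw=M
for xx in (x,np.array([.5887,.1032,.1322])):
    yn=np.array([-np.sin(xx[2]),np.cos(xx[2]),0]); g=np.r_[xx[:2],0.015]-.075*yn
    print("shift",np.round(Rw.T@(g-s[:3]),4),"turn",-(np.degrees(xx[2])+90-np.degrees(np.arctan2(Rw[1,0],Rw[0,0]))))
# nose-end of wall tops at expected tool-frame pts: z_tool = +0.0048-0.034
for off in (-.004,):
    P=np.array([[.063+off,-.030,.0048-.034],[.063+off,.030,.0048-.034]])@Rw.T+s[:3]
    print("pred wall ends px800",proj(p,P,st)*800/560)
E
```

```text
[0.59141941 0.10410334 0.11744864] 6.729311336925999 [[0.8, 0.2], [-0.1, -0.0], [-0.4, -0.1], [0.5, -0.1], [0.4, 0.0], [0.8, -0.1], [-1.9, 0.2]]
shift [-0.0004  0.0045  0.1767] turn 0.6760563394747408
shift [-0.001   0.0028  0.1767] turn -0.16913437522873664
pred wall ends px800 [[280.74695806 238.44094296]
 [516.02583746 238.37797503]]
```

```bash
python3 -m jog '[0.3,-0.0005,0.0035,0.03,0,0,0.2,0.3,0,0,0.045,0,0,0,0.3,0,0,0.045,0,0,0,0.3,0,0,0.03,0,0,0,0.3,0,0,0.012,0,0,0,0.3,0,0,0.004,0,0,0,0.3,0,0,0,0,0,0]' && python3 -m jog '[0.3,0,0,0.003,0,0,0,0.3,0,0,0.002,0,0,0,0.3,0,0,0.002,0,0,0,0.3,0,0,0,0,0,0]'
python3 - <<'E'
from h import *
st=ctrl.get_obs(); print(st["tool_pos"],st["tool_rot"],st["contact_force"],st["wrist_torque"])
E
```

```text
t: 12.92
tool_pos: [0.6016, 0.0292, 0.0287]
tool_rot: [2.074, 2.357, 0.002]
contact_force: [-0.3, 0.2, -3.4]
opening: 0.0588
t: 13.42
tool_pos: [0.6003, 0.0293, 0.0201]
tool_rot: [-2.074, -2.359, 0.0]
contact_force: [1.3, -0.2, -3.0]
opening: 0.0587
[0.60026023 0.02933388 0.02007471] [-2.07445427e+00 -2.35879692e+00  3.67922469e-04] [ 1.3262868  -0.18964193 -2.95311978] [0.05698178 0.04053695 0.0097906 ]
```

```bash
python3 -m jog '[0.3,0,0,0.002,0,0,0,0.3,0,0,0.001,0,0,0,0.3,0,0,0,0,0,0]' && python3 -m jog '[0.3,0,0,0.001,0,0,0,0.3,0,0,0,0,0,0]' && python3 -m jog '[0.3,0,0,0.001,0,0,0,0.3,0,0,0,0,0,0]'
```

```text
t: 13.8
tool_pos: [0.6003, 0.0293, 0.0171]
tool_rot: [-2.074, -2.359, 0.0]
contact_force: [-0.3, -0.3, -2.5]
opening: 0.0591
t: 14.05
tool_pos: [0.6004, 0.0293, 0.0162]
tool_rot: [-2.075, -2.359, 0.0]
contact_force: [0.3, -0.0, -2.9]
opening: 0.0591
t: 14.3
tool_pos: [0.6004, 0.0293, 0.0152]
tool_rot: [-2.075, -2.359, 0.0]
contact_force: [-0.3, 0.7, -2.3]
opening: 0.059
```

```bash
python3 -m jog '[0.3,0,0,0.001,0,0,0,0.3,0,0,0,0,0,0]' && python3 -m jog '[0.3,0,0,0.001,0,0,0,0.3,0,0,0,0,0,0]'
```

```text
t: 14.55
tool_pos: [0.6006, 0.0293, 0.0147]
tool_rot: [2.075, 2.359, 0.0]
contact_force: [-2.0, -0.3, 1.0]
opening: 0.0591
t: 14.8
tool_pos: [0.6008, 0.0293, 0.0148]
tool_rot: [-2.075, -2.359, 0.0]
contact_force: [-5.4, 0.1, 6.6]
opening: 0.0587
```

```bash
python3 - <<'E'
from h import *
p=ctrl.get_image("top"); g=at_z(p,320.5,132,.04); print(g, R.from_rotvec(ctrl.get_obs()["tool_rot"]).as_matrix().T@(g-ctrl.get_obs()["tool_pos"]))
E
python3 -m jog '[0.3,0,0,-0.001,0,0,0,0.75,0,0,0,0,0,0,0.85,0,0,0,0,0,0,0.85,0,0,0,0,0,0,0.85,0,0,0,0,0,0]'
```

```text
[ 0.73768935 -0.08673739  0.04      ] [-0.13256236  0.1209818  -0.02524237]
t: 15.48
tool_pos: [0.6005, 0.0293, 0.0142]
tool_rot: [2.075, 2.359, 0.0]
contact_force: [-0.3, 0.5, -0.3]
opening: 0.0726
```

```bash
python3 -m jog '[0.85,0,0,-0.01,0,0,0,0.85,0,0,-0.03,0,0,0,0.85,0,0,-0.05,0,0,0,0.85,-0.02,0,-0.05,0,0,0,0.85,-0.04,0,-0.02,0,0,0,0.85,-0.04,0,0,0,0,0,0.85,0,0,0,0,0,0]'
python3 - <<'E'
from h import *
st=ctrl.get_obs(); p=ctrl.get_image("wrist"); print(st["t"],st["tool_pos"],st["tool_rot"])
np.save("st.npy",np.r_[st["tool_pos"],st["tool_rot"]])
cv2.imwrite("pics/w4.png",cv2.resize(p["image"],(800,600),interpolation=cv2.INTER_CUBIC))
E
```

```text
t: 16.35
tool_pos: [0.6138, -0.0722, 0.1757]
tool_rot: [2.077, 2.354, 0.001]
contact_force: [0.5, -0.4, -0.2]
opening: 0.0725
16.35 [ 0.61375332 -0.07218563  0.17572485] [2.07731789e+00 2.35416611e+00 1.07958441e-03]
```

View pics/w4.png

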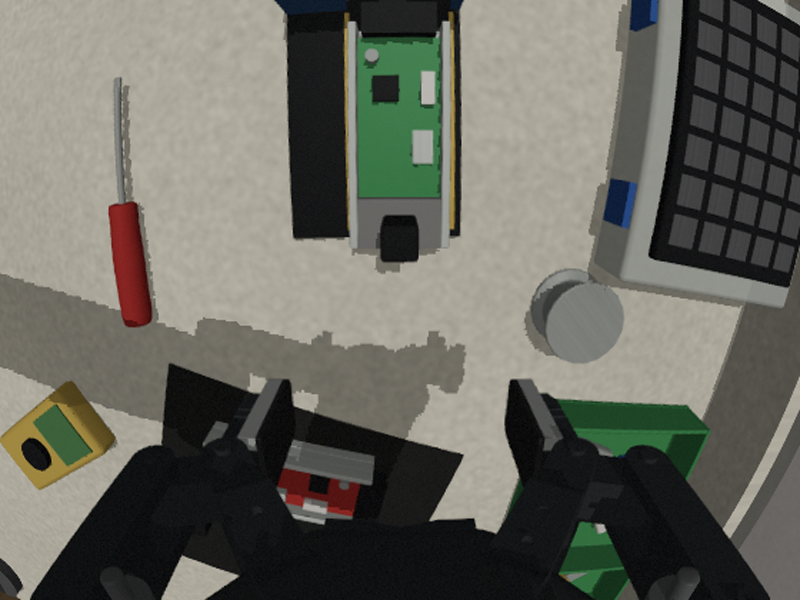

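The carrier sits on the apron between the two yellow lines, tail at row 247 and grip at (400,240). The nose, at row 5, is just at the entrance.

```bash
python3 - <<'E'
from bayfit import *
s=np.load("st.npy"); st=dict(tool_pos=s[:3],tool_rot=s[3:])
p=ctrl.get_image("wrist"); k=800/560
loc=[(-30,63,44),(30,63,44),(-30,-75,44),(30,-75,44),(-9,-69,106),(9,-69,106)]
pix=np.array([(345.5,23),(452.5,24),(348.5,247),(450,247),(381,262),(419,261)])/k
x,r=fit(p,loc,pix,[.6,.03,.13],st); print("carrier",x,np.degrees(x[2]),np.round(r,1).tolist())
b,r=fit(p,[(-74,-155,10),(40,-155,10),(-74,0,10)],np.array([(294,237),(460,236),(288,12)])/k,[.59,.1,.13],st); print("bay",b,np.degrees(b[2]),np.round(r,1).tolist())
for bb in (b,[.5887,.1032,.1322],[.5914,.1041,.1174]):
    c,sn=np.cos(bb[2]),np.sin(bb[2]); d=x[:2]-bb[:2]; print("in bay mm",1e3*(c*d[0]+sn*d[1]),1e3*(-sn*d[0]+c*d[1]),"yaw",np.degrees(x[2]-bb[2]))
Rw=R.from_rotvec(s[3:]).as_matrix(); yn=np.array([-np.sin(x[2]),np.cos(x[2]),0]); g=np.r_[x[:2],.07]-.06*yn
print("to grip",Rw.T@(g-s[:3]),"turn",-(np.degrees(x[2])+90-np.degrees(np.arctan2(Rw[1,0],Rw[0,0]))))
E
```

```text
carrier [0.6019135  0.02436485 0.12629282] 7.236045518512422 [[1.5, -1.4], [-1.3, -2.2], [1.1, 0.8], [-0.7, 0.7], [-0.3, 0.4], [-0.2, 1.1]]
bay [0.59226497 0.10546781 0.12893849] 7.387631245020454 [[-0.5, -0.2], [0.1, -0.6], [0.5, 0.9]]
in bay mm -0.8599047936405091 -81.67034917361622 yaw -0.15158572650803173
in bay mm 2.706529107491447 -79.88900310560821 yaw -0.33845653311706125
in bay mm 1.101714688355517 -80.41775117320066 yaw 0.5095210036765575
to grip [0.03737997 0.00016851 0.1056877 ] turn -0.08650763340716594
```

```bash
python3 -m jog '[0.85,0.037,0,0,0,0,0,0.85,0,0,0,0,0,0,0.7,0,0,0.04,0,0,0,0.7,0,0,0.04,0,0,0,0.7,0,0,0.018,0,0,0,0.7,0,0,0.008,0,0,0,0.7,0,0,0,0,0,0]' && python3 -m jog '[0.3,0,0,0,0,0,0,0.15,0,0,0,0,0,0,0.15,0,0,0,0,0,0,0.1,0,0,0,0,0,0,0.1,0,0,0,0,0,0,0.1,0,0,0,0,0,0,0.1,0,0,0,0,0,0,0.1,0,0,0,0,0,0]' 40
```

```text
t: 17.32
tool_pos: [0.609, -0.0332, 0.069]
tool_rot: [2.074, 2.359, 0.001]
contact_force: [-0.4, 0.4, -0.4]
opening: 0.0599
t: 18.32
tool_pos: [0.6093, -0.0333, 0.0696]
tool_rot: [2.074, 2.358, 0.001]
contact_force: [-2.3, 0.3, 6.2]
opening: 0.0174
```

```bash
python3 - <<'E'
from h import *
p=ctrl.get_image("scene"); st=ctrl.get_obs(); w=ctrl.get_image("wrist")["image"]
np.save("st.npy",np.r_[st["tool_pos"],st["tool_rot"]])
a=p["image"]; q=proj(p,np.array([.59,.05,.05]))[0].astype(int); print(q,st["contact_force"],st["opening"],st["tool_pos"])
c=cv2.resize(a[q[1]-60:q[1]+60,q[0]-80:q[0]+80],(400,300),interpolation=cv2.INTER_CUBIC)
cv2.imwrite("pics/m5.png",np.vstack([np.hstack([c,c*0]),cv2.resize(w,(800,300))[:0].reshape(0,800,3)]))
cv2.imwrite("pics/m5.png",np.hstack([c,cv2.resize(w,(400,300))]))
E
```

```text
[279 242] [-1.75789017 -0.56657823  5.59877877] 0.01761269843720164 [ 0.60923657 -0.03332675  0.06957764]
```

View pics/m5.png

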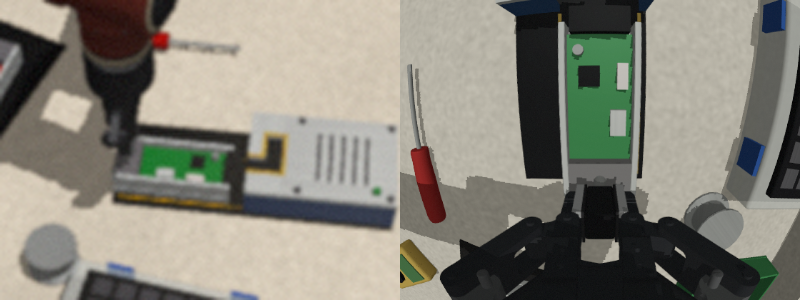

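```bash
python3 -m jog '[0.1,0.005,0,-0.0003,0,0,0,0.1,0.01,0,0,0,0,0,0.1,0.01,0,0,0,0,0,0.1,0.01,0,0,0,0,0,0.1,0.01,0,0,0,0,0,0.1,0,0,0,0,0,0]' && python3 -m jog '[0.1,0.01,0,0,0,0,0,0.1,0.015,0,0,0,0,0,0.1,0.015,0,0,0,0,0,0.1,0.015,0,0,0,0,0,0.1,0.01,0,0,0,0,0,0.1,0,0,0,0,0,0]'
python3 - <<'E'
from h import *
st=ctrl.get_obs(); p=ctrl.get_image("wrist"); print(st["t"],st["tool_pos"],st["tool_rot"],st["contact_force"])
np.save("st.npy",np.r_[st["tool_pos"],st["tool_rot"]])
cv2.imwrite("pics/w6.png",cv2.resize(p["image"],(800,600),interpolation=cv2.INTER_CUBIC))
E
```

```text
t: 19.18
tool_pos: [0.6034, 0.0127, 0.0696]
tool_rot: [2.073, 2.359, 0.003]
contact_force: [-0.4, -0.4, 6.0]
opening: 0.0174
t: 19.92
tool_pos: [0.5949, 0.0774, 0.0696]
tool_rot: [2.073, 2.36, 0.003]
contact_force: [0.5, 0.8, 6.7]
opening: 0.0178
19.925 [0.59493239 0.07744904 0.06957731] [2.0731574  2.359714   0.00298539] [0.54043295 0.78619367 6.7053861 ]
```

View pics/w6.png

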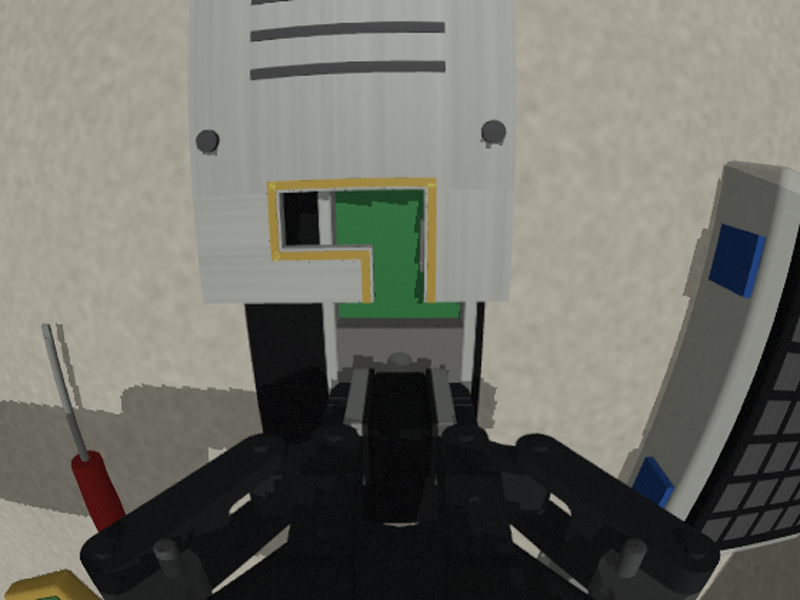

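The nose is under the cover. The slot's mouth runs from 373 to 427 px, so its centre is 400, and the stem is at about 399, in line with it. I carry on in.

```bash
python3 -m jog '[0.1,0.008,0,0,0,0,0,0.1,0.01,0,0,0,0,0,0.1,0.01,0,0,0,0,0,0.1,0.01,0,0,0,0,0,0.1,0.008,0,0,0,0,0,0.1,0.004,0,0,0,0,0,0.1,0,0,0,0,0,0]' && python3 -m jog '[0.1,0.003,0,0,0,0,0,0.1,0.003,0,0,0,0,0,0.1,0,0,0,0,0,0]'
```

```text
t: 20.85
tool_pos: [0.5886, 0.1261, 0.0696]
tool_rot: [2.073, 2.359, 0.002]
contact_force: [1.1, -2.7, 5.4]
opening: 0.0173
t: 21.22
tool_pos: [0.5879, 0.1317, 0.0695]
tool_rot: [2.073, 2.358, 0.001]
contact_force: [0.4, -3.4, 6.4]
opening: 0.0175
```

```bash
python3 -m jog '[0.1,0.002,0,0,0,0,0,0.1,0.001,0,0,0,0,0,0.1,0,0,0,0,0,0]' && python3 -m jog '[0.1,0.0015,0,0,0,0,0,0.1,0,0,0,0,0,0]'&& python3 -m jog '[0.1,0.0015,0,0,0,0,0,0.1,0,0,0,0,0,0]'
```

```text
t: 21.6
tool_pos: [0.5875, 0.1344, 0.0696]
tool_rot: [2.073, 2.358, 0.001]
contact_force: [-0.1, -4.5, 6.6]
opening: 0.0174
t: 21.85
tool_pos: [0.5874, 0.1359, 0.0696]
tool_rot: [2.073, 2.358, 0.001]
contact_force: [0.8, -4.8, 6.4]
opening: 0.0175
t: 22.1
tool_pos: [0.5872, 0.1374, 0.0696]
tool_rot: [2.073, 2.358, 0.001]
contact_force: [0.6, -4.2, 5.9]
opening: 0.0178
```

```bash
python3 -m jog '[0.1,0.001,0,0,0,0,0,0.1,0,0,0,0,0,0]' && python3 -m jog '[0.1,0.001,0,0,0,0,0,0.1,0,0,0,0,0,0]'&& python3 -m jog '[0.1,0.001,0,0,0,0,0,0.1,0,0,0,0,0,0]'
```

```text
t: 22.35
tool_pos: [0.587, 0.1383, 0.0696]
tool_rot: [2.073, 2.358, 0.001]
contact_force: [0.5, -4.5, 5.8]
opening: 0.0172
t: 22.6
tool_pos: [0.5869, 0.1391, 0.0696]
tool_rot: [2.073, 2.358, 0.0]
contact_force: [0.1, -5.4, 6.6]
opening: 0.0174
t: 22.85
tool_pos: [0.587, 0.1391, 0.0696]
tool_rot: [2.072, 2.357, -0.002]
contact_force: [0.5, -9.0, 6.1]
opening: 0.017
```

```bash
python3 -m jog '[0.1,-0.0015,0,0,0,0,0,0.1,0,-0.004,0,0,0,0,0.1,0,-0.006,0,0,0,0,0.1,0,-0.006,0,0,0,0,0.1,0,-0.006,0,0,0,0,0.1,0,-0.005,0,0,0,0,0.1,0,-0.003,0,0,0,0,0.1,0,0,0,0,0,0]' && python3 -m jog '[0.1,0,-0.002,0,0,0,0,0.1,0,0,0,0,0,0]' && python3 -m jog '[0.1,0,-0.0015,0,0,0,0,0.1,0,0,0,0,0,0]'
```

```text
t: 23.85
tool_pos: [0.5574, 0.135, 0.0696]
tool_rot: [2.074, 2.357, 0.003]
contact_force: [4.4, -3.7, 6.5]
opening: 0.0176
t: 24.1
tool_pos: [0.5558, 0.1348, 0.0696]
tool_rot: [2.073, 2.356, 0.004]
contact_force: [5.6, -3.8, 5.1]
opening: 0.0176
t: 24.35
tool_pos: [0.5544, 0.1346, 0.0696]
tool_rot: [2.073, 2.356, 0.004]
contact_force: [5.1, -3.9, 5.3]
opening: 0.0177
```

```bash
python3 -m jog '[0.1,0,-0.0015,0,0,0,0,0.1,0,0,0,0,0,0]' && python3 -m jog '[0.1,0,-0.0015,0,0,0,0,0.1,0,0,0,0,0,0]' && python3 -m jog '[0.1,0,-0.001,0,0,0,0,0.1,0,0,0,0,0,0]'
```

```text
t: 24.6
tool_pos: [0.5529, 0.1344, 0.0696]
tool_rot: [2.073, 2.356, 0.004]
contact_force: [5.7, -4.2, 5.2]
opening: 0.0177
t: 24.85
tool_pos: [0.5514, 0.1342, 0.0696]
tool_rot: [2.073, 2.356, 0.004]
contact_force: [5.5, -3.3, 5.7]
opening: 0.0178
t: 25.1
tool_pos: [0.5506, 0.1341, 0.0696]
tool_rot: [2.073, 2.356, 0.004]
contact_force: [6.0, -3.2, 4.0]
opening: 0.0173
```

```bash
python3 -m jog '[0.1,0,-0.001,0,0,0,0,0.1,0,0,0,0,0,0]' && python3 -m jog '[0.1,0,-0.001,0,0,0,0,0.1,0,0,0,0,0,0]'
python3 - <<'E'
from h import *
st=ctrl.get_obs(); p=ctrl.get_image("wrist"); print(st["t"],st["tool_pos"],st["tool_rot"],st["contact_force"])
np.save("st.npy",np.r_[st["tool_pos"],st["tool_rot"]])
cv2.imwrite("pics/w7.png",p["image"])
E
```

```text
t: 25.35
tool_pos: [0.5503, 0.134, 0.0697]
tool_rot: [2.073, 2.355, 0.007]
contact_force: [8.1, -2.5, 2.1]
opening: 0.0174
t: 25.6
tool_pos: [0.5502, 0.134, 0.0698]
tool_rot: [2.072, 2.354, 0.01]
contact_force: [11.1, -1.9, 0.7]
opening: 0.0174
25.6 [0.5501507  0.1340281  0.06980801] [2.07165119 2.35360935 0.00977065] [11.13305333 -1.92226536  0.73008813]
```

View pics/w7.png

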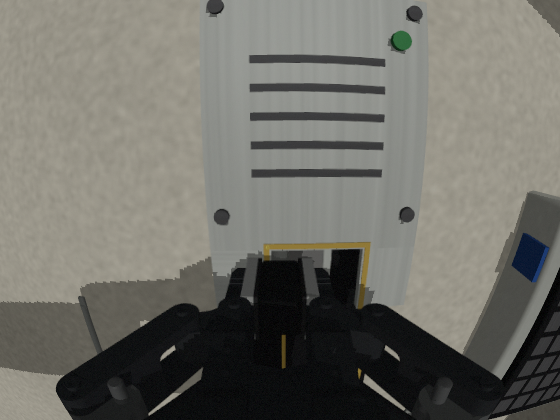

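The stem is at the slot's left end, with the slot's left yellow edge at 265 px right beside the grip at 280. The side force is rising at the stop. I ease off and let go.

```bash
python3 -m jog '[0.1,0,0.0015,0,0,0,0,0.1,0,0,0,0,0,0,0.45,0,0,0,0,0,0,0.45,0,0,0,0,0,0,0.45,0,0,0,0,0,0,0.45,0,0,0,0,0,0]' && python3 -m jog '[0.45,0,0,-0.02,0,0,0,0.45,0,0,-0.04,0,0,0,0.45,0,0,-0.05,0,0,0,0.45,-0.04,0,-0.03,0,0,0,0.45,-0.05,0,0,0,0,0,0.45,-0.04,0,0,0,0,0,0.45,0,0,0,0,0,0]'
python3 - <<'E'
from bayfit import *
st=ctrl.get_obs(); p=ctrl.get_image("wrist"); print(st["t"],st["tool_pos"],st["tool_rot"],st["contact_force"])
np.save("st.npy",np.r_[st["tool_pos"],st["tool_rot"]])
cv2.imwrite("pics/w8.png",cv2.resize(p["image"],(800,600),interpolation=cv2.INTER_CUBIC))
E
```

```text
t: 26.4
tool_pos: [0.548, 0.1342, 0.068]
tool_rot: [-2.074, -2.358, 0.001]
contact_force: [0.3, -0.1, 0.5]
opening: 0.0384
t: 27.28
tool_pos: [0.5658, 0.0029, 0.2105]
tool_rot: [2.078, 2.354, 0.002]
contact_force: [0.2, -0.6, 0.3]
opening: 0.0381
27.275 [0.56584139 0.00288313 0.21049308] [2.07783188e+00 2.35374679e+00 1.66847272e-03] [ 0.23502787 -0.6039322   0.2548441 ]
```

View pics/w8.png

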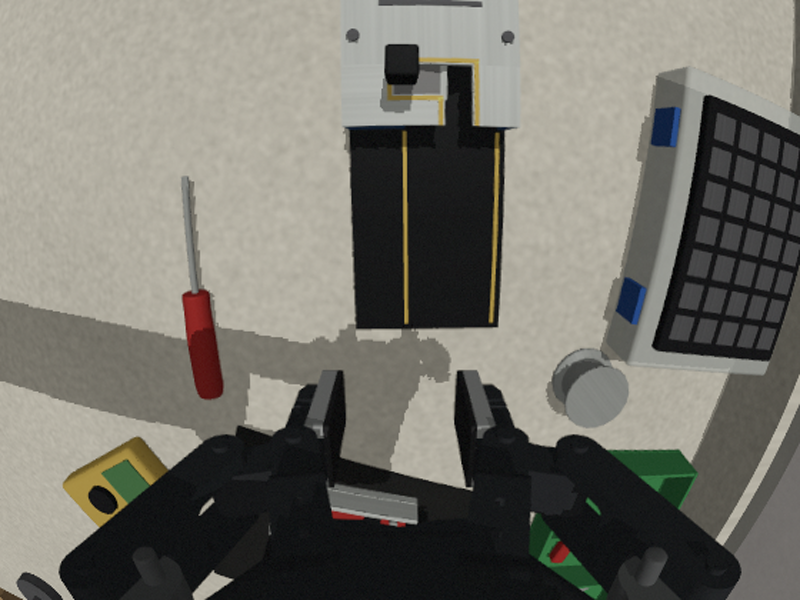

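```bash
python3 - <<'E'
from bayfit import *
s=np.load("st.npy"); st=dict(tool_pos=s[:3],tool_rot=s[3:]); p=ctrl.get_image("wrist"); k=800/560
b,r=fit(p,[(-74,0,55),(40,0,55),(-74,-155,10),(40,-155,10)],np.array([(342,126),(518,128),(357,328),(498,326)])/k,[.59,.1,.13],st)
print(b,np.round(r,1).tolist())
c,sn=np.cos(b[2]),np.sin(b[2])
L=np.array([(x,y,z) for x in(-9,9) for y in(-9,9) for z in(68,106)])
def pr(q):
    P=L/1000.+[q[0],q[1],0]; W=np.c_[b[0]+c*P[:,0]-sn*P[:,1],b[1]+sn*P[:,0]+c*P[:,1],P[:,2]]
    u=proj(p,W,st)*k; return np.r_[u.min(0),u.max(0)]
for q in [(-.036,.030),(-.036,.033),(-.034,.032)]: print(q,np.round(pr(q)))
q=least_squares(lambda q:pr(q)-[384,44,420,85],[-.036,.033]); print("grip in bay",q.x,q.fun)
E
```

```text
[0.5909929  0.10487521 0.13905052] [[-0.5, 0.2], [1.0, -0.9], [-0.5, 0.6], [-0.1, 0.4]]
(-0.036, 0.03) [383.  48. 419.  90.]
(-0.036, 0.033) [383.  42. 418.  85.]
(-0.034, 0.032) [387.  44. 422.  87.]
grip in bay [-0.03545064  0.03248396] [ 0.46575639 -0.78356791 -0.44786958  0.87329946]
```

The grip measures (-35.5, 32.5) mm in the bay frame, against a target of x -36 and y 25 to 35, so it is locked in. I am handing the job in.

```bash
python3 -c "
from station import ctrl
print(ctrl.get_obs()['t'],ctrl.finish_job())"
```

```text
the job is handed in; nothing more can be done
27.375 None
```

The green carrier is in the test bay and locked. I handed the job in at 27.4 s of the 54 s allowed.

- **Carry and set down:** I lifted it by its long sides and carried it to the apron. I set it down nose first between the yellow lines, pressing down about 10 N, and let go.
- **Slide in:** I took it by the black grip and slid it straight in until the back stop held it (about 9 N). I eased back 1.5 mm, slid it sideways to the end of the slot (about 11 N), let go and moved the arm clear.
- **Final position:** In the last picture the grip is at bay (-35.5, 32.5) mm. The slot end is x -36, and y 25 to 35 is the free range.
- **Other things:** The arm touched nothing at the end. The red carrier, screwdriver, spool and meter were in that picture and looked undisturbed, though I did not measure them. The mug and claw were not in it.
- **Disagreements:** My estimates of the bay's pose differed by up to about 3 mm and 1.3°, within the 4 mm clearance on each side. On the apron, one estimate put the carrier's tail up to 2 mm past the edge; the arm's own position readings put it just on.

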